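# Press the clamp treadle of a panel machine

### The job

Test the panel clamp with its treadle: press the pedal with the broad rectangular plate all the way down to its stop, hold it down for about one second, then let it spring back up and move clear. Do not press the other pedal, the slim one with the round pad.

Things in the scene. Friction and masses are not known exactly. Their poses are not given: they have to be found in the camera images.
- treadle_press (a point): Where to press the BROAD pedal: steel plate 135 x 90 mm, ribbed black rubber on top, hinged at one end, free edge raised and facing roughly the robot. Point on the plate's top, on its centreline, 105 mm from the hinge, 30 mm from the free edge; 77 mm above the bench at rest, 46 mm at the stop. x runs to the hinge, y along it, z out of the plate. Fixed base 180 x 140 mm, left or right; yaw varies.
- treadle (a joint): Angle of the broad pedal, rad: 0 = up, at rest (plate slopes 0.3 rad); 0.30 = fully down on its hard stop (plate level). Pressing at treadle_press takes about 5 N to start and 14 N at the stop; that point then sinks 31 mm and shifts 7 mm towards the free edge. A spring brings the plate back up. The clamp beyond the pedals follows it.
- pedal_press (a point): The OTHER pedal, not to be pressed: slim steel arm 22 mm wide with a round rubber-topped pad 50 mm across, on an identical fixed base, hinged the same way. Point at the centre of the pad's top, 78 mm above the bench. Axes as for the broad pedal.
- pedal (a joint): Angle of the slim pedal in rad: 0 = up, at rest; 0.30 = fully down.
Not all that is in view belongs to the job. What is shaped like the part that bears treadle_press but green or red is not meant.

How it is judged:
By the outcome, as a careful person would: the job done as asked, in the order asked, and still so for the second after the job is handed in, with the robot touching nothing.
It also fails if it takes over 29 s, if anything falls off the work surface, if the arm or the gripper's body presses on something with over 40 N, if the wrist force passes 120 N, or if a joint passes its speed limit or range.

### The arm

A 7-joint arm with a two-finger parallel gripper is mounted at the origin on the work surface. World frame = base frame: x ahead of the robot, y to its left, z up, the work surface at z = 0. Lengths are in m, angles in rad, forces in N, time in s.
With the tool pointing down it reaches from about 0.425 to 0.925 m from the base axis. Payload 6.8 kg.
Tool frame: the origin (TCP) lies on the centre line of the jaws, within the pads' length; the fingertips stand bot.tip_reach ahead of it and the grasp point (between the pads) lies 3 mm ahead of it (bot.tip_reach is the distance from the TCP to the fingertips, in m); z points along the fingers, y is the line along which they close (so a half turn about z gives the same grasp; the last joint's range is limited). The gripper opens to 85 mm and grips with 20 to 120 N. Pads are 22 mm wide; open, the fingers measure 114 mm over their backs; the gripper's body (76 mm by 85 mm) begins 54 mm behind the grasp point. The pads swing forward as they close: fully open they stand 13 mm farther back than shut.
Start: joints at [-1.339, 0.477, 0.022, 1.555, -0.011, 1.109, -0.083], TCP at [0.225, 0.636, 0.221] pointing down, gripper open.
Joint ranges: [-2.96, 2.96], [-0.34, 2.1], [-1.41, 1.46], [0.24, 2.44], [-1.37, 4.51], [0.17, 1.92], [-2.96, 2.96]. Speed limits (rad/s): [2.39, 2.39, 3.14, 3.14, 3.14, 3.14, 3.14].

### API

Orientations are given as a unit quaternion [w, x, y, z].
In Python, from station import bot gives the robot as it stands.
- The arm moves only by the tool jog_arm, never from a script. Its argument "deltas" is a list of rows, each a list of 7 numbers: the shift along the world's x, y, z in m, then the turn, a rotation vector about the world's x, y, z in rad, then the opening, from 0 (shut) to 1 (fully open). In form: [[x, y, z, rx, ry, rz, grip], ...]. A call has 1 to 10 rows; each row shifts and turns the commanded pose from where the row before left it; what a row does not reach is not made up. A row lasts 1/10 s, in which the tool goes at most 50 mm and 8.59 degrees, less where a joint would pass 70% of its speed; a pose out of reach is approached as far as the arm can. A call with a gripper value outside its range is refused whole. The fingers move at their own pace and stop on an object; "newtons" is the grip in N (left out, the last holds). Time passes only in rows, so rows that do not move let the fingers close. It gives the time, the measured TCP pose, the force, the opening and the grip force at its end, in the units of the state.
- bot.get_obs(): the state, without advancing time (a new reading comes with each control period).
- bot.read_camera(name): name is "scene" or "top" or "wrist"; returns a dict with "img" (384x512x3 uint8, red, green, blue), "K" (3x3 intrinsics, pixels), "eye" and "attitude" of the camera in the world. Camera axes: x right, y down, z forward; pixel columns grow to the right and rows downward; lengths in m; the calibration is good to about 2 mm. A picture is of the moment at which its call begins. There is no depth.
- bot.hand_in(): hands the job in; it is judged then, once.
The state is a dict: "t": time; "q": joint angles; "joint_vel": joint speeds; "joint_torque": joint torques, N m; "eef_pos": TCP position; "tool_rot": TCP orientation; "contact_force": force on the tool from outside, world axes, zero at the start; "torque": the same for the moment, N m; "gripper_width": opening from 0.0 (shut) to 1.0 (fully open); "grasp_force": force on a finger pad.
Only numpy, scipy, OpenCV 4.12 (cv2) and the standard library are available. Lean on these libraries where they do the work, as an engineer would, in place of code of your own. Each camera call takes 0.05 s, during which the arm holds its last target. There are 200 camera calls.

## Working session

There is one attempt and no reset: what is moved stays moved. The work goes in short steps, Python scripts to look and compute and a tool call to move; the robot and the scene stay as the last step left them, time stands still between calls to the robot, and variables do not carry over. Pictures are saved under pics/ and viewed, at most 10 in all, crops included, and the job is handed in when it is done.

Besides the shell and the picture viewer there is one more tool, called by a JSON object that holds its "op" and its "data". jog_arm: Moves the arm, as the interface text tells. Its arguments: {"type":"object","properties":{"deltas":{"type":"array"},"newtons":{"type":"number"}},"required":["deltas"]}

```bash
mkdir -p pics
python3 - <<'E'
from station import bot
import cv2,numpy as np,pickle
o=bot.get_obs(); print(o['t'],o['eef_pos'],o['tool_rot'],o['contact_force'],bot.tip_reach)
d={n:bot.read_camera(n) for n in('scene','top')}
pickle.dump(d,open('cam.pkl','wb'))
for n in d: print(n,d[n]['K'],d[n]['eye'],d[n]['attitude'])
for n in d: cv2.imwrite(f'pics/{n}.png',cv2.resize(d[n]['img'][:,:,::-1],(800,600)))
E
```

```text
0.0 [0.22477553 0.63580982 0.21971691] [-1.05667742e-04  1.69083754e-01  9.85601256e-01 -9.14410096e-04] [ 0.01896766 -0.26973235  0.73914832] 0.022
scene [[400.94608844   0.         254.58500563]
 [  0.         400.94608844 187.50103165]
 [  0.           0.           1.        ]] [1.08744173 0.56991439 0.65685151] [-0.18430425  0.35280322  0.81381976 -0.42339016]
top [[377.9506653    0.         256.6061626 ]
 [  0.         377.9506653  189.63106223]
 [  0.           0.           1.        ]] [ 0.29158365 -0.00103523  0.97766535] [-0.06763849  0.70994185 -0.697665    0.06834585]
```

View pics/scene.png

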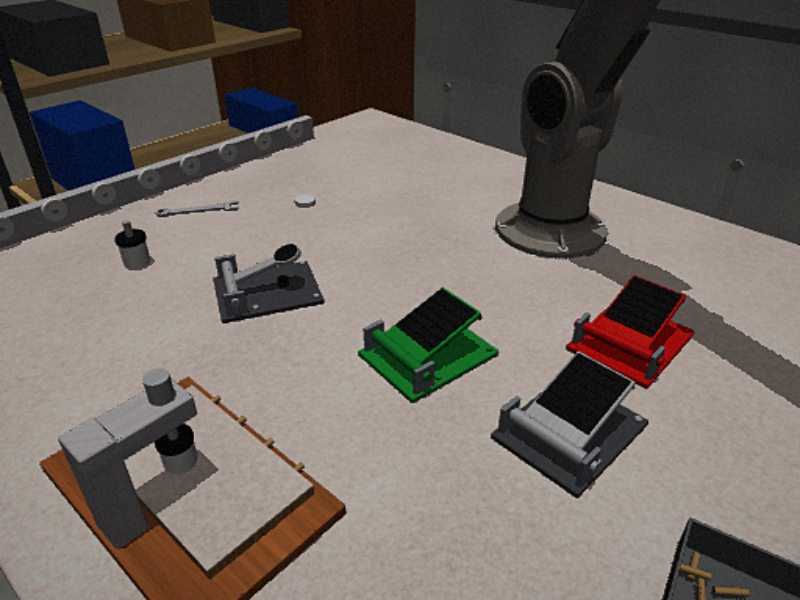

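View pics/top.png

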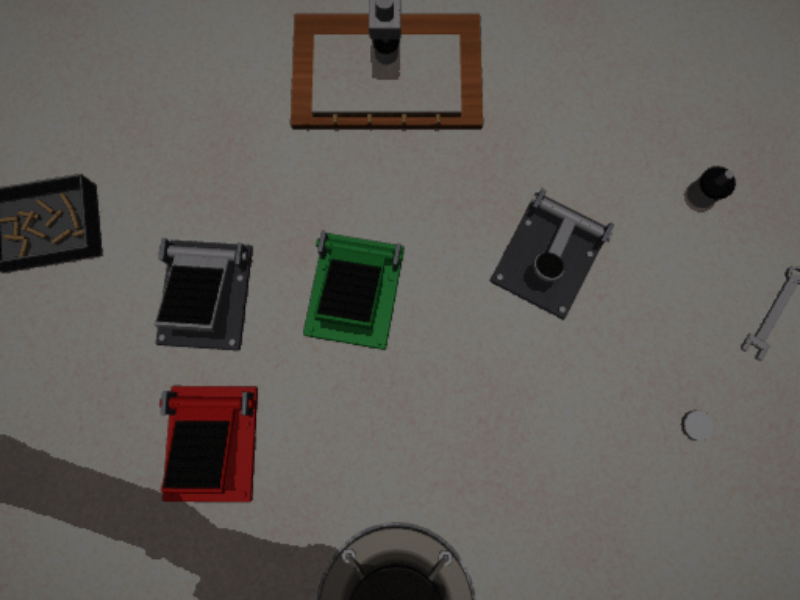

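Candidate plates, in 800x600 top-view pixels: grey steel broad plate (193,295), green one (350,290), red one (197,455), and the slim pedal with the round pad (548,265). Grey fits: it is bare steel with black ribbed rubber, and neither green nor red. I'll confirm with an enlarged crop of both views.

Run:
```python
import cv2,numpy as np,pickle
d=pickle.load(open('cam.pkl','rb'))
a=d['top']['img'][145:230,90:170,::-1]; b=d['scene']['img'][220:320,310:420,::-1]
A=cv2.resize(a,(400,425),interpolation=cv2.INTER_CUBIC); B=cv2.resize(b,(396,360),interpolation=cv2.INTER_CUBIC)
c=np.zeros((425,800,3),np.uint8); c[:,:400]=A; c[:360,402:798]=B
c=cv2.convertScaleAbs(c,alpha=1.8)
cv2.imwrite('pics/crop.png',c)
```

```text
(no output)
```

View pics/crop.png

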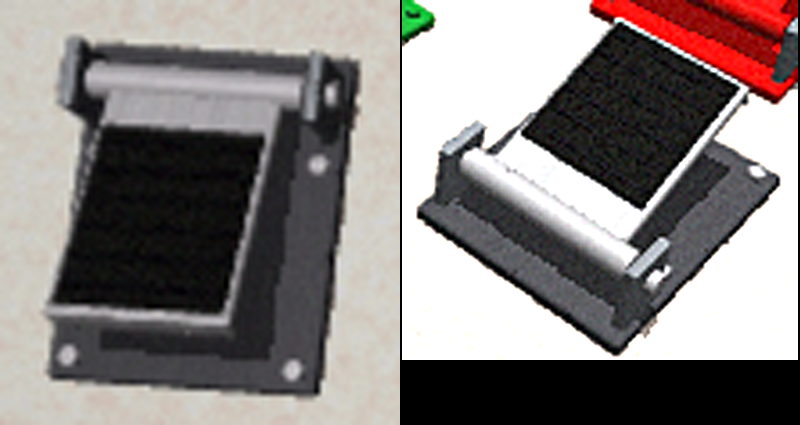

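Crop: grey steel plate with ribbed black rubber, free edge at the bottom in the top view (corners at crop (48,310), (230,318)). This is the one meant. Triangulating it.

```bash
cat > h.py <<'E'
import numpy as np,pickle
from scipy.spatial.transform import Rotation as R
d=pickle.load(open('cam.pkl','rb'))
def ray(n,p):
    c=d[n]; w,x,y,z=c['attitude']
    v=R.from_quat([x,y,z,w]).apply(np.linalg.inv(c['K'])@[p[0],p[1],1]); return np.array(c['eye']),v/np.linalg.norm(v)
def atz(n,p,z): e,v=ray(n,p); return e+v*(z-e[2])/v[2]
def tri(a,b):
    e,v=ray('top',a); f,w=ray('scene',b)
    s=np.linalg.lstsq(np.c_[v,-w],f-e,rcond=None)[0]; P=e+v*s[0];Q=f+w*s[1]; return (P+Q)/2,np.linalg.norm(P-Q)
T=lambda x,y:(90+x/5-.4,145+y/5-.4)
S=lambda x,y:(310+(x-402)/3.6-.36,220+y/3.6-.36)
E
python3 - <<'E'
from h import *
np.set_printoptions(precision=4,suppress=True)
tl,tr=T(48,310),T(230,318); sl,sr=S(617,19),S(748,91)
for a in(tl,tr):
  for b in(sl,sr): print('tri',*tri(a,b))
L,Rr=atz('top',tl,.086),atz('top',tr,.086); print('free z.086',L,Rr,np.linalg.norm(L-Rr))
print('scene',atz('scene',sl,.086),atz('scene',sr,.086))
# rubber hinge-side corners
for a,b in((T(105,127),S(522,128)),(T(266,137),S(648,208)),(T(105,127),S(648,208)),(T(266,137),S(522,128))): print('rub',*tri(a,b))
for z in (0.006,): 
  c=[atz('top',T(*p),z) for p in((50,378),(318,395),(358,62))]; print('base',c,np.linalg.norm(c[0]-c[1]),np.linalg.norm(c[1]-c[2]))
E
```

```text
tri [0.4305 0.3311 0.1158] 0.06607772932498782
tri [0.4187 0.3781 0.0766] 0.0015154855440412966
tri [0.4159 0.2901 0.0785] 0.0022806779912643606
tri [0.4057 0.3368 0.0427] 0.07693556175223314
free z.086 [0.4177 0.3735 0.086 ] [0.4154 0.2866 0.086 ] 0.0868813524616002
scene [0.4238 0.2945 0.086 ] [0.4289 0.3818 0.086 ]
rub [0.5232 0.3269 0.0891] 0.060816435005305376
rub [0.5049 0.3315 0.0164] 0.07340783288408273
rub [0.5155 0.3708 0.05  ] 0.0042015805381740426
rub [0.5116 0.2874 0.0525] 0.0019126922338606822
base [array([0.3937, 0.4026, 0.006 ]), array([0.3874, 0.2641, 0.006 ]), array([0.5651, 0.2551, 0.006 ])] 0.13869571468619066 0.17794637161394541
```

Press point ≈ (0.445, 0.331), and the hinge direction has a yaw of about -2.6°. The measured sizes agree with those given: width 88 mm, base 139 x 178 mm. Shutting the jaws and moving above it.

{"op": "jog_arm", "data": {"deltas": [[0.01,-0.015,0,0,0,0,0],[0.025,-0.035,0,0,0,0,0],[0.025,-0.035,0,0,0,0,0],[0.025,-0.035,0,0,0,0,0],[0.025,-0.035,0,0,0,0,0],[0.025,-0.035,0,0,0,0,0],[0.025,-0.035,-0.01,0,0,0,0],[0.025,-0.035,-0.02,0,0,0,0],[0.025,-0.035,-0.02,0,0,0,0],[0.01,-0.01,-0.02,0,0,0,0]], "newtons": 60}}

```text
t: 1.1
eef_pos: [0.4481, 0.3245, 0.1503]
tool_rot: [0.001, 0.173, 0.985, -0.001]
contact_force: [-0.7, -0.1, -0.0]
gripper_width: -0.003
grasp_force: 0.0
```

{"op": "jog_arm", "data": {"deltas": [[0,0.002,-0.005,0,0,0,0],[0,0,-0.01,0,0,0,0],[0,0,-0.01,0,0,0,0],[0,0,-0.005,0,0,0,0],[0,0,0,0,0,0,0],[0,0,0,0,0,0,0]]}}

```text
t: 1.7
eef_pos: [0.4447, 0.334, 0.1209]
tool_rot: [0.0, 0.169, 0.986, 0.0]
contact_force: [-0.0, -0.0, -0.4]
gripper_width: 0.003
grasp_force: 0.0
```

Run:
```python
from station import bot
import cv2,numpy as np
o=bot.get_obs(); print(o['t'],o['eef_pos'],o['contact_force'])
ims=[]
for n,(r,c) in {'top':((130,235),(80,190)),'scene':((170,320),(300,450))}.items():
    i=bot.read_camera(n)['img'][r[0]:r[1],c[0]:c[1],::-1]; ims.append(cv2.resize(i,(399,400),interpolation=cv2.INTER_CUBIC))
cv2.imwrite('pics/near.png',cv2.convertScaleAbs(np.hstack(ims),alpha=1.6))
```

```text
1.7 [0.44474845 0.33404426 0.12091205] [-0.03046257 -0.02807708 -0.43362303]
```

View pics/near.png

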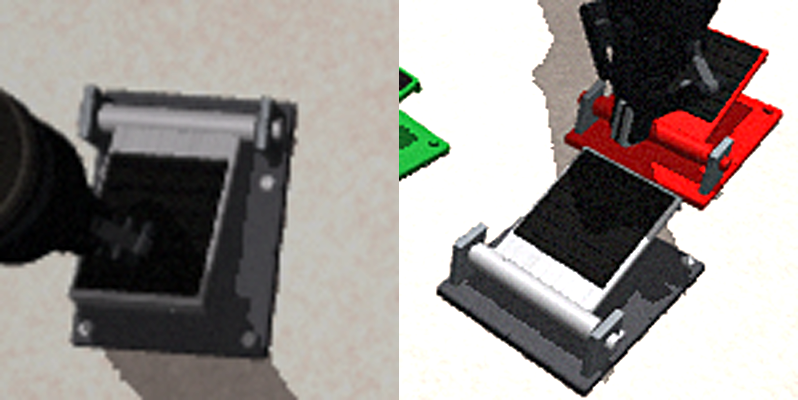

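The near view shows the shut fingertips over the plate, at crop top (125,235) and scene (622,142). I'll check that numerically against where the tip and the press point should project.

Run:
```python
from h import *
def proj(n,P):
    c=d[n];w,x,y,z=c['attitude'];v=R.from_quat([x,y,z,w]).inv().apply(np.array(P)-c['eye']);u=c['K']@v;return u[:2]/u[2]
for P in([.4447,.334,.099],[.445,.331,.077]):
  t=proj('top',P);s=proj('scene',P);print('top crop',(t[0]-80)*3.627,(t[1]-130)*3.81,'scene crop',399+(s[0]-300)*2.66,(s[1]-170)*2.667)
print(tri((80+125/3.627,130+235/3.81),(300+(622-399)/2.66,170+142/2.667)))
```

```text
top crop 126.16313738310596 246.72253702233476 scene crop 617.3894011359935 168.85099430709434
top crop 142.77247502133204 252.51500793874536 scene crop 608.7244257098715 188.15236096180425
(array([0.44580762, 0.3292091 , 0.12407807]), np.float64(0.0073542460176947355))
```

The position agrees to a few mm. Descending and watching the force.

{"op": "jog_arm", "data": {"deltas": [[0,-0.003,-0.007,0,0,0,0],[0,0,-0.007,0,0,0,0],[0,0,-0.005,0,0,0,0],[0,0,-0.005,0,0,0,0],[0,0,0,0,0,0,0]]}}

```text
t: 2.3
eef_pos: [0.4445, 0.3301, 0.0957]
tool_rot: [-0.0, 0.169, 0.986, -0.001]
contact_force: [-0.6, -1.0, 0.2]
gripper_width: -0.002
grasp_force: 0.0
```

{"op": "jog_arm", "data": {"deltas": [[-0.001,0,-0.004,0,0,0,0],[-0.001,0,-0.004,0,0,0,0],[-0.001,0,-0.004,0,0,0,0],[0,0,0,0,0,0,0]]}}

```text
t: 2.7
eef_pos: [0.4414, 0.3302, 0.0841]
tool_rot: [-0.0, 0.169, 0.986, -0.0]
contact_force: [-0.6, -1.4, -0.1]
gripper_width: -0.003
grasp_force: 0.0
```

No force where contact was expected, so I'll look before going further.

Run:
```python
from station import bot
import cv2,numpy as np
o=bot.get_obs(); print(o['t'],o['eef_pos'],o['contact_force'],o['torque'],o['gripper_width'])
ims=[]
for n,(r,c) in {'top':((145,225),(85,165)),'scene':((200,300),(330,430))}.items():
    i=bot.read_camera(n)['img'][r[0]:r[1],c[0]:c[1],::-1]; ims.append(cv2.resize(i,(400,400),interpolation=cv2.INTER_CUBIC))
i=np.hstack(ims)
cv2.imwrite('pics/near2.png',(255*(i/255.)**.45).astype(np.uint8))
w=bot.read_camera('wrist')['img'][:,:,::-1]
cv2.imwrite('pics/wrist.png',(255*(w/255.)**.6).astype(np.uint8))
```

```text
2.7 [0.44140208 0.33018703 0.08407775] [-0.63304196 -1.42712703 -0.1404199 ] [0.00495165 0.03337307 0.0048358 ] -0.002569797031798873
```

View pics/near2.png

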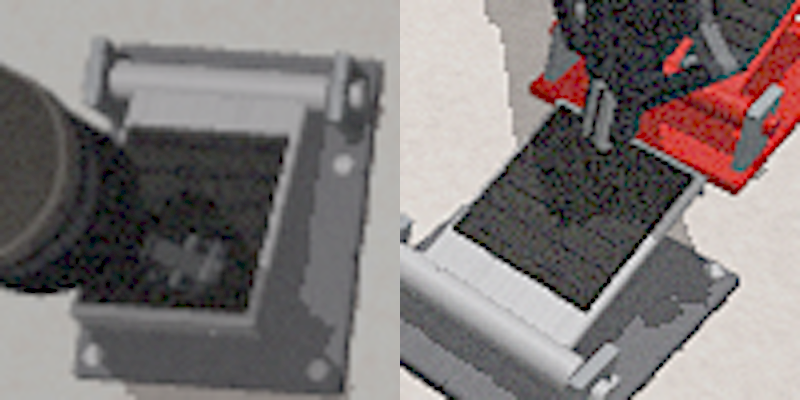

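View pics/wrist.png

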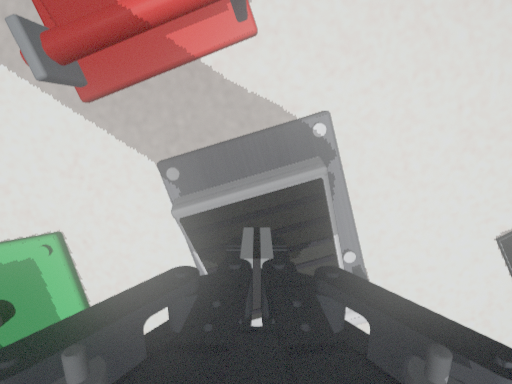

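Run:
```python
from h import *
print(tri((122-.4,196.6-.4),(379.5,237.3)))
for z in(.06,.08,.1,.12): print(z,atz('scene',(379.5,237.3),z),atz('top',(121.6,196.2),z))
```

```text
(array([0.44292381, 0.32669504, 0.08208468]), np.float64(0.00639030966508807))
0.06 [0.41567557 0.31982121 0.06      ] [0.44818494 0.33178224 0.06      ]
0.08 [0.43818589 0.32820162 0.08      ] [0.4447719  0.32452867 0.08      ]
0.1 [0.46069622 0.33658204 0.1       ] [0.44135886 0.3172751  0.1       ]
0.12 [0.48320655 0.34496245 0.12      ] [0.43794583 0.31002153 0.12      ]
```

The tip appears to be only just above the plate (z≈0.08), so the fingertips reach less far than stated. Lateral position is good. I'll keep descending in small steps and let the force decide.

{"op": "jog_arm", "data": {"deltas": [[0.002,0.002,-0.003,0,0,0,0],[0,0,-0.003,0,0,0,0],[0,0,-0.003,0,0,0,0],[0,0,0,0,0,0,0]]}}

```text
t: 3.25
eef_pos: [0.4437, 0.3322, 0.0751]
tool_rot: [-0.0, 0.169, 0.986, -0.0]
contact_force: [-1.1, -0.7, 0.0]
gripper_width: 0.002
grasp_force: 0.0
```

{"op": "jog_arm", "data": {"deltas": [[0,0,-0.003,0,0,0,0],[0,0,-0.003,0,0,0,0],[0,0,0,0,0,0,0]]}}

```text
t: 3.55
eef_pos: [0.4439, 0.3325, 0.0694]
tool_rot: [-0.0, 0.169, 0.986, -0.0]
contact_force: [0.0, 0.1, 0.0]
gripper_width: 0.002
grasp_force: 0.1
```

Run:
```python
from station import bot
import cv2,numpy as np
o=bot.get_obs(); print(o['t'],o['eef_pos'],o['contact_force'],o['torque'],o['joint_torque'])
ims=[]
for n,(r,c) in {'top':((145,225),(85,165)),'scene':((200,300),(330,430))}.items():
    i=bot.read_camera(n)['img'][r[0]:r[1],c[0]:c[1],::-1]; ims.append(cv2.resize(i,(400,400),interpolation=cv2.INTER_CUBIC))
i=np.hstack(ims)
cv2.imwrite('pics/near3.png',(255*(i/255.)**.45).astype(np.uint8))
```

```text
3.55 [0.44394892 0.33247162 0.06941766] [0.03192803 0.13704793 0.0486196 ] [-0.02914876 -0.00228058 -0.0469521 ] [ 3.41965479e-02 -5.06465471e+01  2.70107433e+00 -1.96562755e+01
  4.30164046e-04  2.99090508e-02  6.90007306e-03]
```

View pics/near3.png

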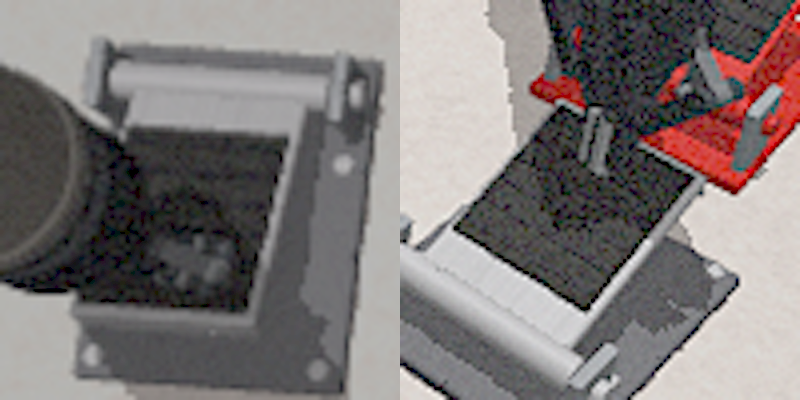

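Run:
```python
from h import *
print(tri((123.0,197.0),(379,243)))
```

```text
(array([0.4434567 , 0.32858861, 0.06730519]), np.float64(0.006660495884528995))
```

{"op": "jog_arm", "data": {"deltas": [[0,0,-0.003,0,0,0,0],[0,0,-0.003,0,0,0,0],[0,0,0,0,0,0,0]]}}

```text
t: 3.95
eef_pos: [0.4438, 0.3327, 0.0638]
tool_rot: [-0.0, 0.169, 0.986, 0.0]
contact_force: [-1.3, -0.5, 6.1]
gripper_width: 0.0
grasp_force: 2.7
```

Contact, at 6 N. Pressing along the arc, 31 mm down and 7 mm toward the free edge, and watching for the stop.

{"op": "jog_arm", "data": {"deltas": [[-0.001,0,-0.004,0,0,0,0],[-0.001,0,-0.004,0,0,0,0],[-0.001,0,-0.004,0,0,0,0],[-0.001,0,-0.004,0,0,0,0],[0,0,0,0,0,0,0]]}}

```text
t: 4.45
eef_pos: [0.44, 0.333, 0.0482]
tool_rot: [0.0, 0.169, 0.986, 0.0]
contact_force: [-1.9, -1.1, 9.7]
gripper_width: 0.002
grasp_force: 4.8
```

{"op": "jog_arm", "data": {"deltas": [[-0.001,0,-0.004,0,0,0,0],[-0.001,0,-0.004,0,0,0,0],[0,0,-0.003,0,0,0,0],[0,0,0,0,0,0,0]]}}

```text
t: 4.85
eef_pos: [0.4385, 0.3331, 0.0376]
tool_rot: [0.0, 0.169, 0.986, 0.001]
contact_force: [-2.5, -1.0, 12.9]
gripper_width: -0.0
grasp_force: 6.4
```

{"op": "jog_arm", "data": {"deltas": [[0,0,-0.002,0,0,0,0],[0,0,-0.002,0,0,0,0],[0,0,-0.001,0,0,0,0],[0,0,0,0,0,0,0]]}}

```text
t: 5.25
eef_pos: [0.4383, 0.3332, 0.035]
tool_rot: [0.0, 0.169, 0.986, 0.001]
contact_force: [-8.8, -6.0, 35.4]
gripper_width: 0.0
grasp_force: 17.7
```

Hard stop reached: the force jumped to 35 N and z stalled. Easing 1 mm and holding about 1 s.

{"op": "jog_arm", "data": {"deltas": [[0,0,0.001,0,0,0,0],[0,0,0,0,0,0,0],[0,0,0,0,0,0,0],[0,0,0,0,0,0,0],[0,0,0,0,0,0,0],[0,0,0,0,0,0,0],[0,0,0,0,0,0,0]]}}

```text
t: 5.95
eef_pos: [0.4383, 0.3332, 0.0351]
tool_rot: [0.0, 0.169, 0.986, 0.001]
contact_force: [-6.2, -5.0, 26.5]
gripper_width: 0.002
grasp_force: 13.3
```

Run:
```python
from station import bot
import cv2,numpy as np
i=bot.read_camera('scene')['img'][:,:,::-1]
cv2.imwrite('pics/down.png',(255*(cv2.resize(i[160:340,:],(800,281))/255.)**.5).astype(np.uint8))
```

```text
(no output)
```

View pics/down.png

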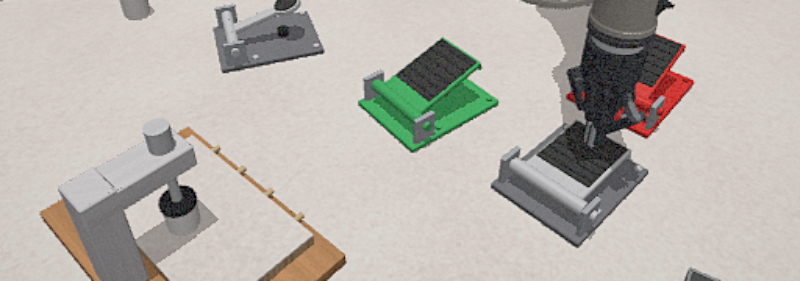

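The plate is level at (585,155), the clamp's plunger has come down at (180,210), and the slim pedal is untouched. Finishing the hold, then releasing along the same arc.

{"op": "jog_arm", "data": {"deltas": [[0,0,0,0,0,0,0],[0.001,0,0.006,0,0,0,0],[0.002,0,0.008,0,0,0,0],[0.002,0,0.008,0,0,0,0],[0.001,0,0.01,0,0,0,0],[0,0,0.015,0,0,0,0],[0,0,0.025,0,0,0,0],[0,0,0.03,0,0,0,0],[0,0,0.03,0,0,0,0],[0,0,0.03,0,0,0,0]]}}

```text
t: 7.0
eef_pos: [0.4438, 0.3322, 0.1957]
tool_rot: [-0.0, 0.169, 0.986, -0.0]
contact_force: [0.3, 0.5, 0.5]
gripper_width: -0.002
grasp_force: 0.0
```

{"op": "jog_arm", "data": {"deltas": [[-0.02,0.03,0.02,0,0,0,0],[-0.02,0.04,0,0,0,0,0],[-0.02,0.04,0,0,0,0,0],[-0.02,0.04,0,0,0,0,0],[-0.02,0.03,0,0,0,0,0],[0,0,0,0,0,0,0],[0,0,0,0,0,0,0],[0,0,0,0,0,0,0]]}}

```text
t: 7.8
eef_pos: [0.3451, 0.511, 0.2144]
tool_rot: [0.0, 0.17, 0.985, -0.001]
contact_force: [0.4, -0.4, -0.7]
gripper_width: -0.002
grasp_force: 0.0
```

Run:
```python
from station import bot
import cv2,numpy as np
o=bot.get_obs(); print(o['t'],o['eef_pos'],o['contact_force'])
i=bot.read_camera('scene')['img'][:,:,::-1]
cv2.imwrite('pics/up.png',(255*(cv2.resize(i[160:340,:],(800,281))/255.)**.5).astype(np.uint8))
```

```text
7.8 [0.3451202  0.51100639 0.21442848] [ 0.44820714 -0.35142106 -0.69419386]
```

View pics/up.png

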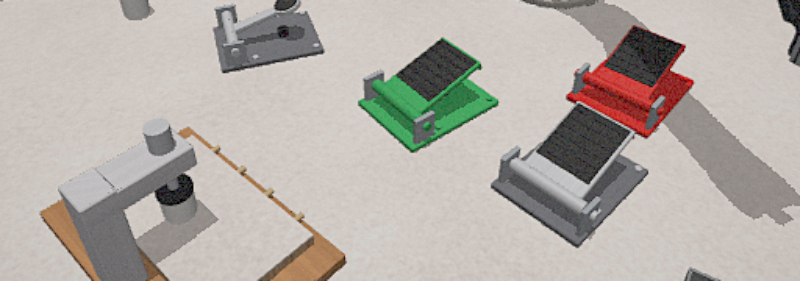

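The plate has sprung back up (585,145), the clamp is raised and the arm is clear. Handing in.

```bash
python3 -c "
from station import bot
print(bot.hand_in())"
```

```text
the job is handed in; nothing more can be done
None
```

I pressed the broad steel pedal to its hard stop, held it for about one second and let it spring back up; the arm then moved clear, the slim pedal was never touched, and the job is handed in.

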